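Pop the spring-lid case and fetch the socket

ROBOT

A 7-joint arm with a two-finger parallel gripper is mounted at the origin on the work surface. World frame = base frame: x ahead of the robot, y to its left, z up, the work surface at z = 0. Lengths are in m, angles in rad, forces in N, time in s.
With the tool pointing down it reaches from about 0.425 to 0.925 m from the base axis. Payload 6.8 kg.
Tool frame: the origin (TCP) lies on the front face of the gripper's body, between the roots of the fingers; the fingertips stand 73 mm ahead of it and the grasp point (between the pads) lies 54 mm ahead of it (env.nose_length is the distance from the TCP to the fingertips, in m); z points along the fingers, y is the direction in which the jaws open and shut (so a half turn about z gives the same grasp; the last joint's range is limited). The gripper opens to 85 mm and grips with 20 to 120 N. Pads are 22 mm wide; open, the fingers measure 114 mm over their backs; the gripper's body (76 mm by 85 mm) begins 54 mm behind the grasp point. The pads swing forward as they close: fully open they stand 13 mm farther back than shut.
Start: joints at [-1.215, 0.477, 0.022, 1.555, -0.011, 1.109, -0.083], TCP at [0.302, 0.604, 0.304] pointing down, gripper open.
Joint ranges: [-2.96, 2.96], [-0.34, 2.1], [-1.41, 1.46], [0.24, 2.44], [-1.37, 4.51], [0.17, 1.92], [-2.96, 2.96]. Speed limits (rad/s): [2.39, 2.39, 3.14, 3.14, 3.14, 3.14, 3.14].

INTERFACE

Orientations are given as a unit quaternion [w, x, y, z].
In Python, from cell import env, kin, camera, calibration, job gives the robot as it stands. The module is installed in compiled form; this text tells all that it offers. Calls block until the motion is done:
- env.reach(position, orientation): joint-space move of the TCP to a pose.
- env.movel(position, velocity=0.15, rot=None, stop_force=None): straight line of the TCP; rot=None keeps the orientation; velocity is the mean speed in m/s. With stop_force (N) it stops when the force on the tool has changed by that much, and returns True; else False.
- env.goto_joints(angles): joint-space move.
- env.grip(opening, f_grip=None): finger opening in m; f_grip is the grip in N (None keeps the last); returns when the fingers have stopped.
- env.dwell(seconds).
- kin.inverse_kinematics(position, orientation): joint angles nearest the present ones, or None.
- env.get_state(): the state.
- camera(name): name is "scene" or "top" or "wrist"; returns (picture, depth): 480x640x3 uint8, blue, green, red; 480x640 float32, m along the optical axis (not along the pixel's ray), 0 where there is no reading.
- calibration(name): a dict with "fx", "fy", "cx", "cy" (pixels), "k1" (the pictures are not rectified: a ray, as slopes to the right and down, at radius r is drawn at 1 + k1 r^2 times it, then the intrinsics apply), "rvec" (rotation vector, rad) and "tvec" (3), from world to camera coordinates, as OpenCV has them. Camera axes: x right, y down, z forward; pixel columns grow to the right and rows downward; lengths in m; the calibration is good to about 2 mm. A picture is of the moment at which its call begins: read the wrist's pose just before it. calibration takes no time and is no camera call; for the wrist camera it gives the pose at the moment of the call.
A pose or a line that the arm cannot do raises env.PlanningError and nothing moves.
- job.job_done(): hands the job in, once; it reports no verdict.
The state is a dict: "time": time; "qpos": joint angles; "joint_velocities": joint speeds; "joint_torque": joint torques, N m; "tcp_pos": TCP position; "orientation": TCP orientation; "force": force on the tool from outside, world axes, zero at the start; "torque": the same for the moment, N m; "opening": finger opening in m.
Only numpy, scipy, OpenCV 4.12 (cv2) and the standard library are available. Lean on these libraries where they do the work, as an engineer would, in place of code of your own. Each camera call takes 0.05 s, during which the arm holds its last target.

TASK

Open the blue spring-lid case by pressing down on the red thumb pad at its front, firmly but without forcing it, and keep it pressed until the catch has let go; then get clear and let the lid swing fully open by itself without touching it. Take the socket out, stand it upright on the yellow mat without dropping it, and leave the lid open and the screwdriver, spray can and jar where they are.

Things in the scene. Friction and masses are not known exactly. Their poses are not given: they have to be found in the camera images.
- stand: Dark steel plate, 160 (x) x 200 (y) x 12 mm, fixed; origin at the centre of its underside, on the bench. -x is the thumb-pad side (towards the robot), z up. It is the floor of the blue case: a bottomless box of 130 x 170 mm (x, y), 64 mm tall, walls 5 mm, screwed on concentric and parallel, on levelling screws set differently each time: its underside is 6 to 26 mm above the plate, not measured.
- under_pad (a point): Point on the stand's top face (12 mm above the bench) straight below the centre of the red thumb pad, 52 mm in front (-x) of the stand's centre; x, y axes as the stand's. The pad, 24 (x) x 50 (y) mm, 4 mm thick on the lid's front edge, has its top 86 to 106 mm above this point (80 mm above the case's underside): find it by touch.
- under_catch (a point): Point on the stand's top face below the catch, at the stand's front edge. The pad gives against a spring: about 3 N at first, then 6 N more per mm. Below about 2 mm (12 to 15 N) the damped catch slides free, if held so for about 1 s; 16 to 17 N for 1.6 s is right. Over 20 N on the case or lid breaks it. Nothing is felt as it frees: released, the lid rises; if not, press again.
- lid (a joint): Angle of the sprung lid (blue frame, clear window, 128 x 170 x 6 mm), rad: 0 closed, -0.01 to -0.03 pressed, 1.95 fully open, past upright. Hinge along y, 62 mm behind (+x) the stand's centre, 70 mm above the case's underside. Once freed it opens in about 3 s, its front edge rising at first at 0.13 m/s, in an arc up and away from the robot. Past 0.3 rad it must not be touched until open.
- socket_center (a point): Centre (half-way up) of the deep steel socket with an orange band: cylinder of diameter 29 mm (27 mm in the upper 28 mm), 70 mm tall, about 0.19 kg, loose, standing upright on the steel plate inside the case, within 12 mm of its middle; z along its axis. The case's rim is up to 20 mm higher than its top. At least 50 mm is free on each side of it along the case's y.
- mat_top (a point): Centre of the top face of the yellow mat, a fixed square plate of 140 x 140 mm, 4 mm thick, on the bench.
- socket: The same socket; origin at the centre of its underside, z along its axis.
- screwdriver: Screwdriver lying on the bench between case and mat, about 200 mm long along its x. Leave alone.
- spraycan: Spray can standing on the bench, diameter 56 mm, 150 mm tall; origin at the centre of its underside. Leave alone.
- jar: Small jar standing on the bench, diameter 52 mm, 60 mm tall; origin at the centre of its underside. Leave alone.
Not all that is in view belongs to the job. Several things look just like the part that bears mat_top: the one meant starts farthest to the robot's left.

How it is judged:
On the way, in this order (a step that is already met when the one before it is completed fails the run):
1. the thumb pad is pressed down (value of joint lid below -0.009 rad), for 0.1 s.
2. the lid has swung fully open by itself (value of joint lid above 1.75 rad), for 0.3 s.
3. the socket is lifted out of the case (z of socket_center in the frame of stand above 0.14 m), for 0.1 s.
At the end, for the whole second after the job is handed in: The lid stands open (over 1.75 rad) and the socket stands upright (within 0.1 rad) and still on the yellow mat, its axis within 50 mm of the mat's centre, resting on the mat's surface (centre 31 to 39 mm above it); the robot touches nothing (value of joint lid above 1.75 rad and horizontal distance between socket_center and mat_top below 0.05 m and z of socket_center in the frame of mat_top between 0.031 and 0.039 m and angle between socket_center's own z axis and vertical below 0.1 rad and linear speed of socket below 0.02 m/s).
It fails at once if more than 20 N between the robot and the case or its lid (contact force between case and the arm above 20 N or contact force between case and the fingers above 20 N).
It fails at once if the lid is touched by the robot while it swings open (between 0.3 and 1.75 rad) (value of joint lid between 0.3 and 1.75 rad and (contact force between lid and the arm above 0.5 N or contact force between lid and the fingers above 0.5 N)).
It fails at once if the socket is dropped (falls free of the fingers faster than 0.45 m/s, about 10 mm) (linear speed of socket above 0.45 m/s and contact force between socket and the fingers below 0.05 N).
It fails at once if the screwdriver, spray can or jar is pushed more than 30 mm or the can or jar tipped over (distance of any of screwdriver, spraycan, jar from where it was at the start of the episode above 0.03 m or angle between any of spraycan, jar's own z axis and vertical above 0.5 rad).
It also fails if it takes over 72 s, if anything falls off the work surface, if the arm or the gripper's body presses on something with over 40 N, if the wrist force passes 120 N, or if a joint passes its speed limit or range.

## Working session

There is one attempt and no reset: what is moved stays moved. The work goes in short steps, each a Python script; the robot and the scene stay as the last script left them, time stands still between calls to the robot, and variables do not carry over. Pictures are saved under pics/ and viewed, and the job is handed in when it is done.

```bash
mkdir -p pics; ls
cat > h.py <<'E'
import numpy as np, cv2
from cell import env, kin, camera, calibration, job
def cal(n):
    c=calibration(n);R=cv2.Rodrigues(np.array(c['rvec'],float))[0];return c,R,np.array(c['tvec'],float).reshape(3)
def rays(c,uv):
    uv=np.asarray(uv,float).reshape(-1,2)
    d=np.stack([(uv[:,0]-c['cx'])/c['fx'],(uv[:,1]-c['cy'])/c['fy']],1)
    s=d.copy()
    for _ in range(20):
        r2=(s**2).sum(1,keepdims=True); s=d/(1+c['k1']*r2)
    return np.c_[s,np.ones(len(s))]
def cloud(n,depth,cc=None):
    c,R,t=cc or cal(n)
    v,u=np.mgrid[:480,:640]
    X=rays(c,np.stack([u.ravel(),v.ravel()],1))*depth.reshape(-1,1)
    return ((X-t)@R).reshape(480,640,3)
def onplane(n,uv,z,cc=None):
    c,R,t=cc or cal(n)
    d=rays(c,uv)@R; o=-R.T@t
    return o+d*((z-o[2])/d[:,2])[:,None]
E
python3 - <<'E'
from h import *
for n in('scene','top'):
    p,d=camera(n);cv2.imwrite(f'pics/{n}0.png',p);np.save(f'{n}0.npy',d)
    c,R,t=cal(n);print(n,c,-R.T@t)
print(env.get_state())
E
```

```text
pics
scene {'fx': 461.34078623298444, 'fy': 461.34078623298444, 'cx': 315.3971541103199, 'cy': 244.6007724961361, 'k1': -0.0018969487047756854, 'rvec': array([ 1.70724614,  1.70993232, -0.78291378]), 'tvec': array([ 0.01780619, -0.28463289,  1.39924474])} [ 1.2473518  -0.01968808  0.6949422 ]
top {'fx': 450.1586950931757, 'fy': 450.1586950931757, 'cx': 328.27593533047985, 'cy': 237.4754054454956, 'k1': -0.09444460872483157, 'rvec': array([ 2.12949241, -2.15698844,  0.13537048]), 'tvec': array([-0.02613079,  0.50964958,  0.97771732])} [ 0.36873498 -0.04488007  1.03844931]
{'time': 0.1, 'qpos': array([-1.21510463,  0.47771638,  0.02237224,  1.55633365, -0.0114894 ,
        1.10933536, -0.08308315]), 'joint_velocities': array([ 0.00013482, -0.00229141,  0.00220331, -0.00380257,  0.00090265,
       -0.00179554,  0.0009754 ]), 'joint_torque': array([ 5.17647219e-03, -5.97760391e+01,  1.61399178e+00, -2.81958371e+01,
        1.28871875e-02,  5.02173658e-03, -5.79209683e-06]), 'tcp_pos': array([0.30179037, 0.6033137 , 0.30303214]), 'orientation': array([-1.20420213e-04,  2.29815409e-01,  9.73233880e-01, -8.23317716e-04]), 'force': array([0.38910466, 0.40216727, 0.90502928]), 'torque': array([ 0.01066566, -0.01125536,  0.00878859]), 'opening': 0.08575842325691091}
```

View pics/scene0.png

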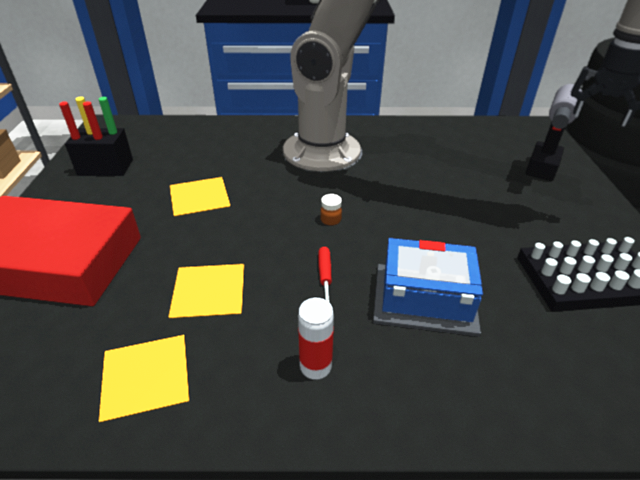

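View pics/top0.png

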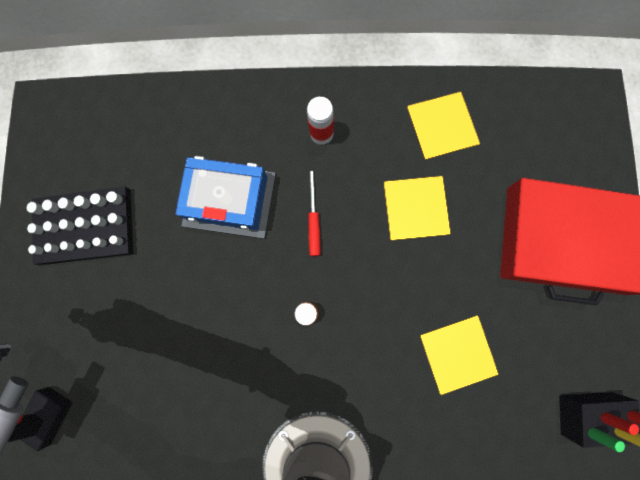

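Run:
```python
from h import *
p=cv2.imread('pics/top0.png');d=np.load('top0.npy')
P=cloud('top',d)
hsv=cv2.cvtColor(p,cv2.COLOR_BGR2HSV)
m=cv2.inRange(hsv,(22,100,100),(35,255,255))
n,l,s,c=cv2.connectedComponentsWithStats(m)
for i in range(1,n):
    if s[i,4]>500:
        co=cv2.minAreaRect(cv2.findContours((l==i).astype('uint8'),0,2)[0][0])
        box=cv2.boxPoints(co)
        W=onplane('top',box,0.004);print('mat',c[i],W.mean(0).round(4),W[:,:2].round(3).tolist(),'z',np.nanmedian(P[l==i],0).round(4))
for nm,uv in dict(pad=(214,213),window=(219,192),frame=(212,162),frame2=(255,195),plate=(269,200),platef=(225,231),bench=(350,300),jar=(306,314),can=(320,105),sd=(314,240),sdt=(312,180)).items():
    print(nm,uv,P[uv[1],uv[0]].round(4))
cv2.imwrite('pics/crop_top.png',cv2.resize(p[130:260,150:340],None,fx=4,fy=4,interpolation=cv2.INTER_CUBIC))
q=cv2.imread('pics/scene0.png');cv2.imwrite('pics/crop_sc.png',cv2.resize(q[220:350,340:520],None,fx=4,fy=4,interpolation=cv2.INTER_CUBIC))
```

```text
mat [442.93425076 124.87400612] [ 0.7882 -0.3153  0.004 ] [[0.837, -0.227], [0.885, -0.366], [0.738, -0.402], [0.693, -0.266]] z [ 0.7852 -0.3131  0.0039]
mat [416.57491098 207.61298274] [ 0.5828 -0.2409  0.004 ] [[0.648, -0.163], [0.663, -0.309], [0.517, -0.317], [0.503, -0.174]] z [ 0.5809 -0.24    0.0039]
mat [458.80119581 354.64748381] [ 0.242  -0.3249  0.004 ] [[0.289, -0.234], [0.332, -0.372], [0.195, -0.415], [0.153, -0.278]] z [ 0.242  -0.3242  0.0039]
pad (214, 213) [0.5561 0.2102 0.1023]
window (219, 192) [0.6036 0.2023 0.0956]
frame (212, 162) [0.6708 0.2191 0.0981]
frame2 (255, 195) [0.5947 0.1229 0.0989]
plate (269, 200) [0.6021 0.1047 0.0157]
platef (225, 231) [0.5311 0.2077 0.0119]
bench (350, 300) [ 0.3691 -0.0803 -0.0019]
jar (306, 314) [0.3402 0.017  0.0583]
can (320, 105) [ 0.7736 -0.0201  0.151 ]
sd (314, 240) [ 5.052e-01 -1.000e-04  2.620e-02]
sdt (312, 180) [0.6486 0.0041 0.0151]
```

View pics/crop_top.png

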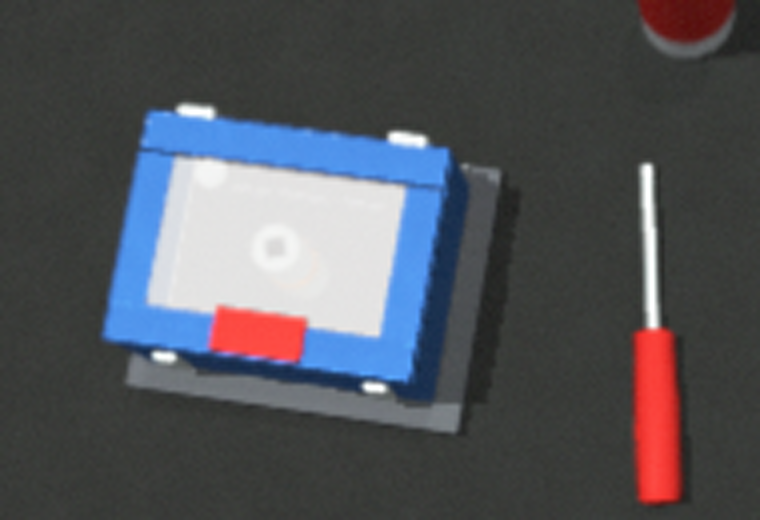

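View pics/crop_sc.png

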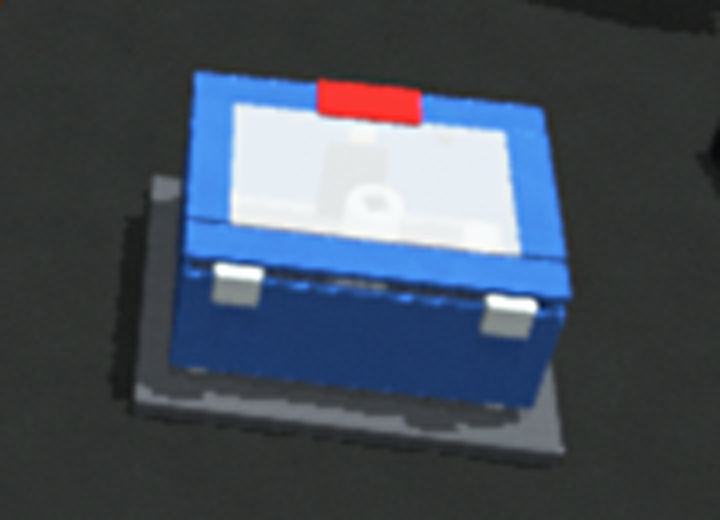

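Run:
```python
from h import *
f=lambda x,y:((x+.5)/4-.5+150,(y+.5)/4-.5+130)
pl=onplane('top',[f(127,384),f(459,432),f(501,168)],0.010);print('plate',pl.round(4))
a=pl[1]-pl[0];print(np.linalg.norm(a),np.linalg.norm(pl[2]-pl[1]),'yaw',np.arctan2(a[0],-a[1]), np.arctan2((pl[2]-pl[1])[1],(pl[2]-pl[1])[0]))
print('center',(pl[0]+pl[2])/2)
li=onplane('top',[f(147,111),f(452,150),f(410,383),f(104,342)],0.098);print('lid',li.round(4),li.mean(0))
e=lambda i,j:np.linalg.norm(li[i]-li[j]);print(e(0,1),e(1,2),e(2,3),e(3,0))
for a,b in((0,1),(3,2)):
    v=li[b]-li[a];print('yaw',np.arctan2(v[0],-v[1]))
for a,b in((2,1),(3,0)):
    v=li[b]-li[a];print('yaw',np.arctan2(v[1],v[0]))
so=onplane('top',[f(274,248)],0.082);print('socket top',so)
p=cv2.imread('pics/top0.png');hsv=cv2.cvtColor(p,cv2.COLOR_BGR2HSV)
m=cv2.inRange(hsv,(0,120,80),(8,255,255))[195:225,195:235]
P=cloud('top',np.load('top0.npy'))
mm=np.zeros((480,640),'uint8');mm[195:225,195:235]=m
r=cv2.minAreaRect(cv2.findContours(mm,0,2)[0][0]);b=onplane('top',cv2.boxPoints(r),.102);print('pad',b.round(4).tolist(),b.mean(0))
print(np.median(P[mm>0],0))
P2=cloud('scene',np.load('scene0.npy'));
q=cv2.imread('pics/scene0.png');h2=cv2.cvtColor(q,cv2.COLOR_BGR2HSV);m2=cv2.inRange(h2,(0,120,80),(8,255,255));m2[:235]=0;m2[252:]=0;m2[:,:410]=0;m2[:,455:]=0
print('scene pad',np.median(P2[m2>0],0))
# mat by mask centroid
```

```text
plate [[0.5457 0.3126 0.01  ]
 [0.5145 0.1156 0.01  ]
 [0.672  0.0922 0.01  ]]
0.19945508924900315 0.15919520946889437 yaw -0.15707537237735042 -0.14779285982876125
center [0.6088402  0.20242064 0.01      ]
lid [[0.6829 0.277  0.098 ]
 [0.6567 0.1073 0.098 ]
 [0.5287 0.1284 0.098 ]
 [0.5538 0.2956 0.098 ]] [0.60551869 0.2020548  0.098     ]
0.17169474783848704 0.129661584331638 0.16913524425428741 0.1304792097783293
yaw -0.15341050802909686
yaw -0.14857471442822243
yaw -0.16338020792401933
yaw -0.1436860813085939
socket top [[0.60788553 0.20780671 0.082     ]]
pad [[0.5501, 0.2346, 0.102], [0.5712, 0.2323, 0.102], [0.5637, 0.1861, 0.102], [0.5428, 0.1886, 0.102]] [0.55695755 0.21038557 0.102     ]
[0.55663551 0.21024347 0.10178977]
scene pad [0.55696062 0.21302666 0.10331051]
```

I could confuse three mats in the top picture: (443,125), (417,208) and (459,355). By y, the leftmost is (417,208), at about (0.582, -0.241). The case with the red pad at (214,213) and the socket under its window at (219,192) have no look-alikes. The other red and white things are the toolbox at (570,235), the tray at (85,225) and the jar lid at (306,314). The crops show the pad on the lid's near edge and the socket's ring in the middle.

Next I hover and check with the wrist camera.

```bash
cat >> h.py <<'E'
YAW=-0.152
ex=np.array([np.cos(YAW),np.sin(YAW),0]); ey=np.array([-np.sin(YAW),np.cos(YAW),0]); C=np.array([0.6088,0.2024,0])
def q(phi):
    a=(phi+np.pi/2)/2; return [0,np.cos(a),np.sin(a),0]
QC=q(np.pi/2+YAW)
E
python3 - <<'E'
from h import *
p=C-0.055*ex; 
print(kin.inverse_kinematics([p[0],p[1],0.25],QC), env.nose_length)
env.reach([p[0]-.03,p[1],0.30],QC)
im,d=camera('wrist');cv2.imwrite('pics/w1.png',im);np.save('w1.npy',d)
c,R,t=cal('wrist');np.savez('w1c.npz',R=R,t=t)
import json;json.dump({k:float(c[k]) for k in('fx','fy','cx','cy','k1')},open('w1c.json','w'))
env.grip(0.0,20)
s=env.get_state();print(s['time'],s['tcp_pos'],s['force'],s['opening'],env.nose_length)
E
```

```text
[-0.55547178  0.39944847  0.11213304  1.81690946 -0.05438801  0.92819712
  0.99930954] 0.0726
2.575 [0.52445244 0.21069574 0.30000765] [0.22053741 0.99855118 1.2757405 ] -0.00013977218287752522 0.0726
```

View pics/w1.png

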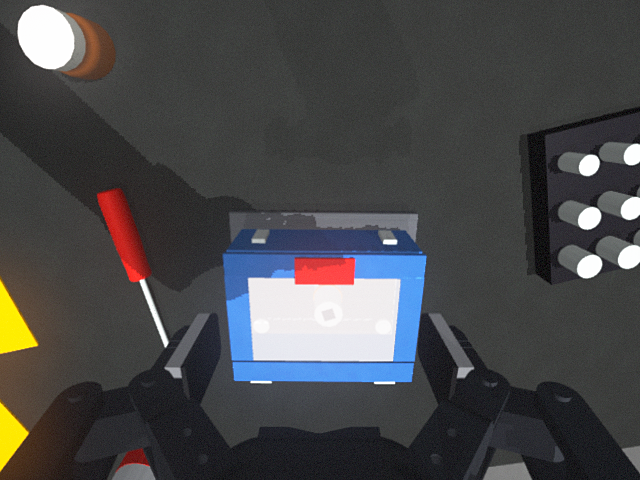

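The wrist view shows the case square to the jaws, the pad at (325,271) and the socket ring at (328,314). I'll check these positions, then press.

```bash
python3 - <<'E'
from h import *
import json
z=np.load('w1c.npz');cc=(json.load(open('w1c.json')),z['R'],z['t'])
d=np.load('w1.npy');P=cloud('w',d,cc)
print('pad',P[271,325],'socket',onplane('w',[(328,314)],.082,cc))
e=onplane('w',[(231,212),(417,212)],.012,cc);print('plate front',e,np.linalg.norm(e[1]-e[0]),(e.mean(0)-C+.08*ex))
b=P[262:280,300:350].reshape(-1,3);print(np.median(b,0))
E
python3 - <<'E'
from h import *
p=C-0.055*ex
env.movel([p[0],p[1],0.19],velocity=0.15)
env.dwell(0.2)
f0=env.get_state()['force'];print('f0',f0)
hit=env.movel([p[0],p[1],0.150],velocity=0.01,stop_force=2.0)
for i in range(3):
    env.dwell(0.1);s=env.get_state();print(hit,s['time'],s['tcp_pos'],(s['force']-f0).round(2))
np.save('f0.npy',f0)
E
```

```text
pad [0.55835242 0.21349856 0.10073283] socket [[0.610117   0.20913149 0.082     ]]
plate front [[0.51587409 0.12189559 0.012     ]
 [0.54502251 0.31435628 0.012     ]] 0.19465545804547113 [0.00072592 0.00361271 0.012     ]
[0.55730142 0.21321794 0.10182955]
f0 [ 0.06967101  0.46771361 -0.85618715]
True 5.65 [0.55442166 0.21072319 0.17417413] [-0.43 -0.21  6.44]
True 5.75 [0.5544029  0.21071672 0.17413176] [ 0.1  -0.32  6.37]
True 5.85 [0.55441025 0.21073003 0.17411775] [0.05 0.26 6.53]
```

Run:
```python
from h import *
f0=np.load('f0.npy')
p=C-0.055*ex
def rd():
    a=[]
    for _ in range(4):
        env.dwell(0.03);a.append(env.get_state()['force'][2]-f0[2])
    return np.mean(a)
z=env.get_state()['tcp_pos'][2]; F=rd(); 
t0=None
for i in range(40):
    if F<15.8:
        z-=min(0.0004,max(0.0001,(16.4-F)/6500)); env.movel([p[0],p[1],z],velocity=0.01)
    elif F>17.3:
        z+=0.0001; env.movel([p[0],p[1],z],velocity=0.01)
    F=rd();s=env.get_state();print(round(s['time'],2),round(s['tcp_pos'][2],5),round(z,5),round(F,2))
    if F>19: break
    if F>=15.5 and t0 is None: t0=s['time']
    if t0 and s['time']-t0>1.7: break
# retreat up & back
r=p-0.10*ex
env.movel([r[0],r[1],z+0.09],velocity=0.35)
im,d=camera('scene');cv2.imwrite('pics/s2.png',im)
s=env.get_state();print(s['time'],s['tcp_pos'],s['force']-f0)
r=p-0.16*ex
env.movel([r[0],r[1],z+0.14],velocity=0.3)
env.dwell(0.5)
im,d=camera('scene');cv2.imwrite('pics/s3.png',im);print(env.get_state()['time'])
cv2.imwrite('pics/s23.png',np.hstack([cv2.imread('pics/s2.png')[150:400,300:600],im[150:400,300:600]]))
```

```text
6.37 0.17408 0.17372 7.18
6.75 0.17384 0.17332 8.58
7.13 0.17359 0.17292 9.88
7.52 0.17334 0.17252 11.3
7.9 0.1731 0.17212 12.62
8.28 0.17271 0.17172 12.71
8.67 0.17258 0.17132 14.98
9.05 0.17244 0.1711 15.24
9.43 0.17233 0.17092 16.51
9.57 0.17234 0.17092 16.55
9.7 0.17232 0.17092 16.71
9.83 0.17231 0.17092 16.1
9.97 0.17234 0.17092 16.39
10.1 0.17234 0.17092 15.93
10.23 0.17234 0.17092 16.24
10.37 0.17234 0.17092 16.74
10.5 0.17234 0.17092 16.34
10.63 0.17232 0.17092 16.4
10.77 0.17235 0.17092 15.93
10.9 0.17236 0.17092 16.23
11.03 0.17235 0.17092 16.22
11.17 0.17234 0.17092 16.37
11.75 [0.45566767 0.22550475 0.26040961] [0.13461029 0.02401868 0.08720528]
12.7083
```

View pics/s23.png

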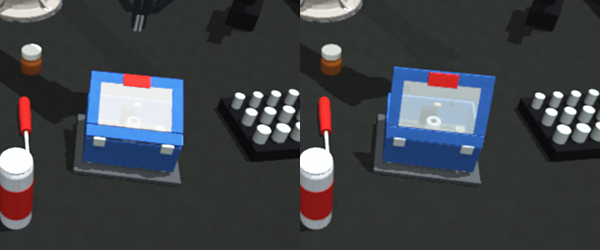

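The lid is rising by itself (right panel, pad at (443,80)), with the gripper well clear.

Run:
```python
from h import *
env.grip(0.07,40)
env.dwell(2.5)
im,d=camera('scene');cv2.imwrite('pics/s4.png',im[150:400,300:600])
im,d=camera('wrist');cc=cal('wrist');cv2.imwrite('pics/w4.png',im);np.save('w4.npy',d)
np.savez('w4c.npz',R=cc[1],t=cc[2])
print(env.get_state()['time'])
```

```text
15.975
```

View pics/s4.png

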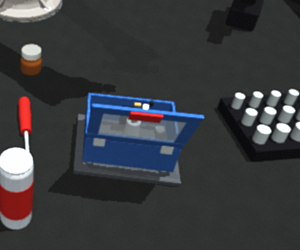

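View pics/w4.png

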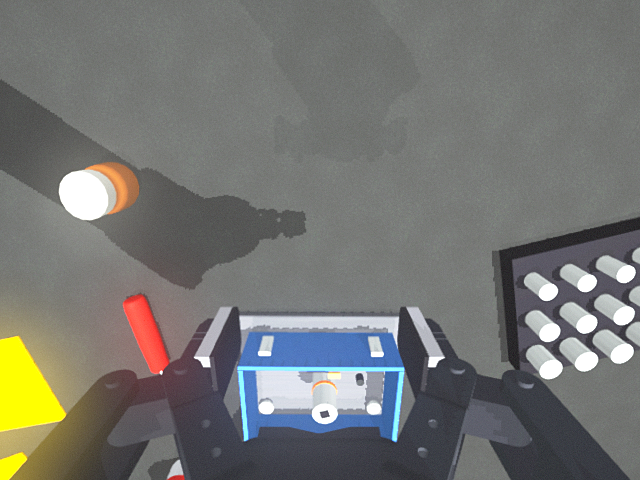

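The lid stands past upright. Now a closer look at the socket from a hover position.

Run:
```python
from h import *
P=cloud('s',camera('scene')[1]) if False else None
p=C-0.085*ex
env.movel([p[0],p[1],0.30],velocity=0.2)
cc=cal('wrist');im,d=camera('wrist');cv2.imwrite('pics/w5.png',im);np.save('w5.npy',d)
np.savez('w5c.npz',R=cc[1],t=cc[2])
import json;json.dump({k:float(cc[0][k]) for k in('fx','fy','cx','cy','k1')},open('w5c.json','w'))
im,d=camera('top');cv2.imwrite('pics/t5.png',cv2.resize(im[120:260,150:340],None,fx=4,fy=4));np.save('t5.npy',d)
im,d=camera('scene');np.save('s5.npy',d);S=cloud('scene',d);B=S.reshape(-1,3);c=B-C
loc=np.c_[c@ex,c@ey,B[:,2]]
k=(loc[:,0]>.055)&(loc[:,0]<.13)&(abs(loc[:,1])<.08)&(loc[:,2]>.11)&(loc[:,2]<.26)
L=loc[k];print(len(L))
A=np.polyfit(L[:,2],L[:,0],1);print('lid slope',A,'angle',np.pi/2+np.arctan(A[0]),L[:,2].max())
print(env.get_state()['time'])
```

```text
3084
lid slope [0.39562051 0.03113376] angle 1.9475215883903716 0.213585444535674
16.925
```

View pics/w5.png

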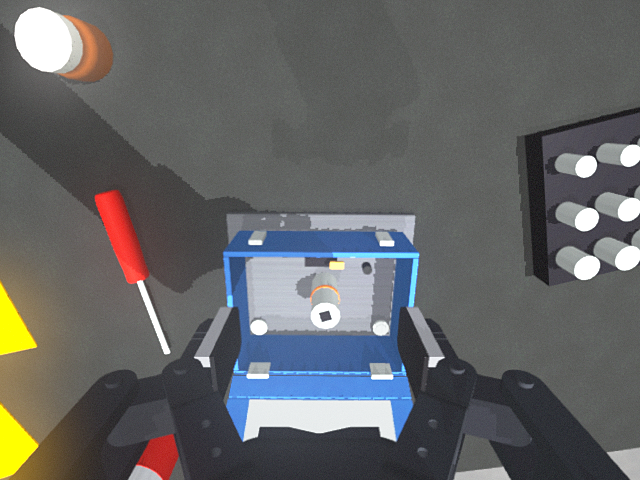

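View pics/t5.png

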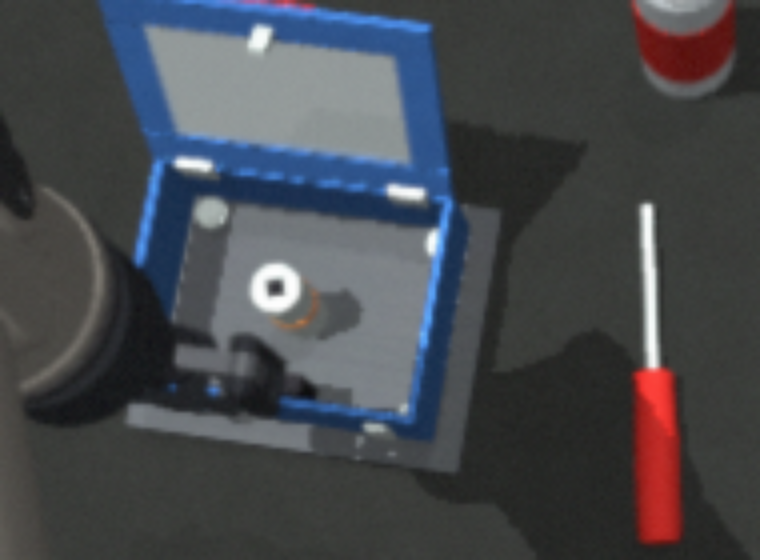

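The lid reads 1.95 rad, so it is open. The socket's top ring is at (325,316) in the wrist view, with posts at (258,327) and (380,327). Now I compute the positions.

Run:
```python
from h import *
import json
z=np.load('w5c.npz');cc=(json.load(open('w5c.json')),z['R'],z['t'])
d=np.load('w5.npy');P=cloud('w',d,cc)
loc=lambda X:np.array([(X-C)@ex,(X-C)@ey,X[2]]).round(4)
for nm,(u,v) in dict(ring=(318,320),ring2=(332,314),postL=(258,327),postR=(380,327),yel=(337,265),blk=(367,267),rimf=(320,233),rimL=(227,300),floor=(300,325)).items(): print(nm,loc(P[v,u]))
# ring top points
B=P[295:335,300:350].reshape(-1,3);k=(B[:,2]>.074)&(B[:,2]<.09);T=B[k];print('n',k.sum(),'zmed',np.median(T[:,2]))
uv=np.argwhere((P[295:335,300:350,2]>.077)&(P[295:335,300:350,2]<.09))
(c2,r)=cv2.minEnclosingCircle(uv.astype('float32'));print(c2,r)
X=onplane('w',[(c2[1]+300,c2[0]+295)],.082,cc)[0];print('wrist ring',X,loc(X))
Y=onplane('top',[((276+.5)/4-.5+150,(289+.5)/4-.5+120)],.082)[0];print('top ring',Y,loc(Y))
Pt=cloud('top',np.load('t5.npy'));
```

```text
ring [0.0053 0.0003 0.0817]
ring2 [-0.0014  0.0133  0.0823]
postL [ 0.051  -0.0684  0.022 ]
postR [0.0507 0.0708 0.0223]
yel [-0.0508  0.0171  0.0828]
blk [-0.0529  0.0423  0.092 ]
rimf [-0.0638  0.0022  0.0295]
rimL [ 2.830e-02 -1.073e-01  1.000e-04]
floor [ 0.0546 -0.021   0.0118]
n 655 zmed 0.08202012296117256
(19.5, 24.821428298950195) 14.257795333862305
wrist ring [0.60911791 0.20910735 0.082     ] [-0.0007  0.0067  0.082 ]
top ring [0.60729842 0.20667511 0.082     ] [-0.0021  0.004   0.082 ]
```

Run:
```python
from h import *
x,y=0.6082,0.2080
env.movel([x,y,0.24],velocity=0.15)
env.dwell(0.1);f0=env.get_state()['force']
hit=env.movel([x,y,0.128],velocity=0.06,stop_force=4)
s=env.get_state();print(hit,s['tcp_pos'],s['force']-f0)
if not hit:
    env.grip(0.0,40);s=env.get_state();print('grip',s['opening'],s['force']-f0,s['time'])
    hit=env.movel([x,y,0.138],velocity=0.03)
    s=env.get_state();print(s['opening'],s['force']-f0)
    if s['opening']>0.02: env.movel([x,y,0.33],velocity=0.1)
s=env.get_state();print(s['opening'],s['force']-f0,s['time'],s['tcp_pos'])
cc=cal('scene');im,d=camera('scene');cv2.imwrite('pics/s6.png',im[80:400,240:640]);np.save('s6.npy',d)
im,d=camera('wrist');cv2.imwrite('pics/w6.png',im)
```

```text
False [0.60838032 0.20804185 0.12832913] [ 0.25110094 -0.34128403 -1.16981383]
grip 0.025119074696493895 [ 0.89421709 -0.61243764  1.46289822] 20.35
0.025165331984955006 [ 0.11692261 -0.52688729 -1.31355189]
0.025031750798611505 [ 0.42384274 -0.01022334 -2.25226592] 22.9 [0.6079898  0.20796548 0.3293962 ]
```

View pics/s6.png

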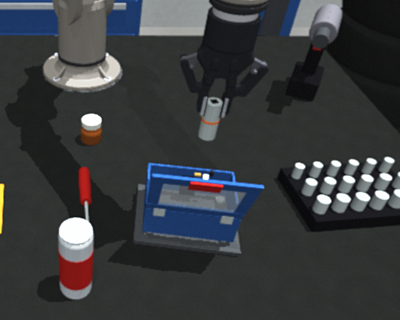

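View pics/w6.png

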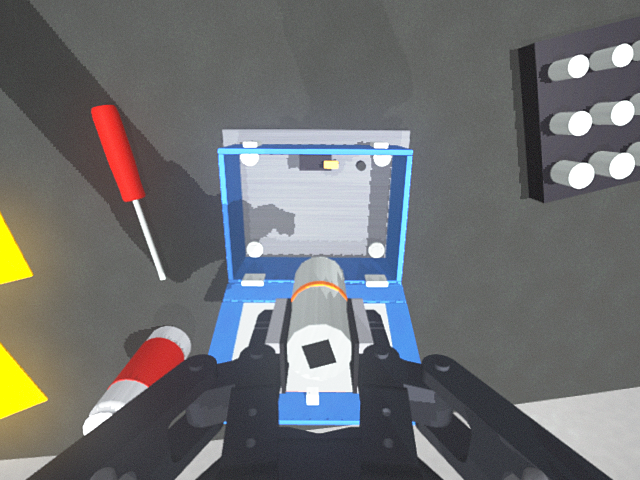

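The socket hangs in the jaws, upright and well clear of the case. Next I carry it to the mat.

Run:
```python
from h import *
mx,my=0.582,-0.2405
print(kin.inverse_kinematics([mx,my,.12],QC))
try: env.movel([mx,my,0.33],velocity=0.2)
except env.PlanningError as e:
    print(e); env.reach([mx,my,0.33],QC)
env.movel([mx,my,0.15],velocity=0.12)
s=env.get_state();print(s['time'],s['tcp_pos'],s['opening'])
im,d=camera('scene');cv2.imwrite('pics/s7.png',cv2.resize(im[130:380,100:330],None,fx=2.4,fy=2.4));np.save('s7.npy',d)
im,d=camera('top');cv2.imwrite('pics/t7.png',im)
P=cloud('scene',d).reshape(-1,3)
k=(abs(P[:,0]-mx)<.02)&(abs(P[:,1]-my)<.025)&(P[:,2]>.015)&(P[:,2]<.068)
L=P[k];print(k.sum(),L[:,2].min())
for z0,z1 in((.025,.04),(.04,.055),(.055,.068)):
    b=L[(L[:,2]>z0)&(L[:,2]<z1)];print(b.mean(0).round(4),b[:,0].max().round(4),b[:,1].min().round(4),b[:,1].max().round(4))
```

```text
[ 0.10684036  0.6327935   0.25540044  1.8142094  -0.22772865  0.72319046
  1.90517756]
27.05 [ 0.5824232  -0.24071045  0.15076888] 0.0252016586214607Traceback (most recent call last):
  File "<stdin>", line 13, in <module>
    return umr_minimum(a, axis, None, out, keepdims, initial, where)
ValueError: zero-size array to reduction operation minimum which has no identity
```

View pics/s7.png

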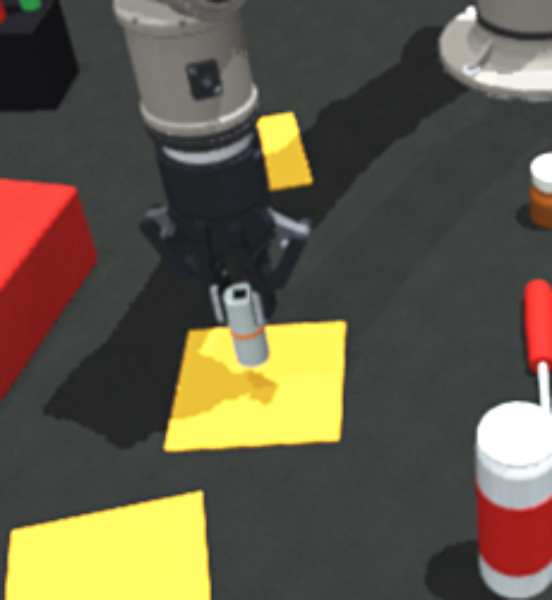

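Run:
```python
from h import *
d=np.load('s7.npy');P=cloud('scene',d)
# orange-band pixel in crop (245,335)/2.4
u,v=int(100+247/2.4),int(130+345/2.4)
for dv in (-14,-10,-6,-3,0,3,5,8): print(v+dv,[P[v+dv,u+k].round(3).tolist() for k in(-4,0,4)])
c,R,t=cal('scene')
# expected axis projection
for z in(.035,.07,.105):
    X=R@np.array([.582,-.2405,z])+t; s=X[:2]/X[2]; s=s*(1+c['k1']*(s@s)); print(z,s*c['fx']+[c['cx'],c['cy']], 2.4*(s*c['fx']+[c['cx']-100,c['cy']-130]))
```

```text
259 [[0.597, -0.242, 0.1], [0.595, -0.235, 0.098], [0.594, -0.228, 0.097]]
263 [[0.595, -0.244, 0.088], [0.595, -0.237, 0.088], [0.595, -0.229, 0.088]]
267 [[0.596, -0.246, 0.078], [0.597, -0.238, 0.079], [0.595, -0.231, 0.077]]
270 [[0.596, -0.247, 0.07], [0.598, -0.239, 0.072], [0.595, -0.232, 0.07]]
273 [[0.596, -0.249, 0.062], [0.597, -0.24, 0.063], [0.594, -0.233, 0.06]]
276 [[0.592, -0.251, 0.05], [0.598, -0.241, 0.056], [0.595, -0.234, 0.053]]
278 [[0.591, -0.253, 0.043], [0.6, -0.242, 0.052], [0.597, -0.234, 0.05]]
281 [[0.562, -0.264, 0.006], [0.597, -0.244, 0.041], [0.596, -0.236, 0.04]]
0.035 [205.4464736  277.75803219] [253.07153664 354.61927726]
0.07 [202.75119168 265.14305349] [246.60286003 324.34332837]
0.105 [199.91805029 251.88108574] [239.80332069 292.51460578]
```

The socket is upright over the mat: its front surface stays at x≈0.596, and its axis matches the projected vertical. (The crash was mine; I had passed the top camera's depth by mistake.) Now I lower it until it touches.

Run:
```python
from h import *
mx,my=0.582,-0.2405
env.movel([mx,my,0.124],velocity=0.05);env.dwell(.15)
f0=env.get_state()['force']
hit=env.movel([mx,my,0.1175],velocity=0.01,stop_force=3)
env.dwell(.15);s=env.get_state();print(hit,s['tcp_pos'],(s['force']-f0).round(2),s['time'])
if hit or s['tcp_pos'][2]<0.1205:
    env.grip(0.045);env.dwell(.2)
    s=env.get_state();print(s['opening'],s['tcp_pos'],s['time'])
    im,d=camera('wrist');cv2.imwrite('pics/w8.png',im)
    im,d=camera('scene');cv2.imwrite('pics/s8.png',cv2.resize(im[130:380,100:330],None,fx=2.4,fy=2.4))
```

```text
True [ 0.58210813 -0.24052334  0.12028282] [-1.39  0.59  7.89] 28.575
0.04553465329402368 [ 0.58128157 -0.24011624  0.11919739] 29.1
```

View pics/w8.png

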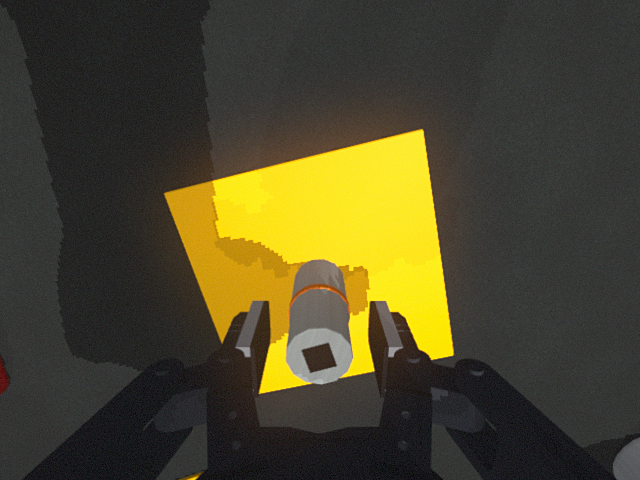

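View pics/s8.png

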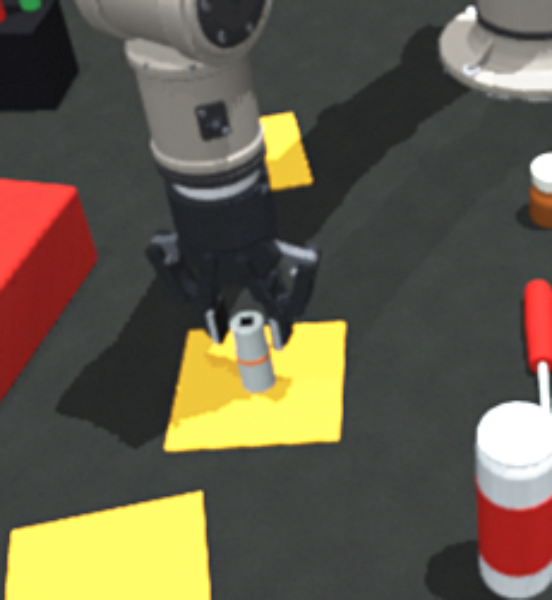

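The socket stands on the mat and both pads are clear of it. I withdraw straight up and check.

Run:
```python
from h import *
s=env.get_state()['tcp_pos']
env.movel([s[0],s[1],0.30],velocity=0.1)
env.movel([s[0]-.12,s[1]+.05,0.33],velocity=0.2)
env.dwell(.2)
im,d=camera('top');cv2.imwrite('pics/t9.png',im);P=cloud('top',d)
im2,d2=camera('scene');cv2.imwrite('pics/s9.png',im2);S=cloud('scene',d2).reshape(-1,3)
k=(abs(S[:,0]-.585)<.03)&(abs(S[:,1]+.24)<.03)&(S[:,2]>.012)&(S[:,2]<.09);L=S[k];print(k.sum(),'top z',L[:,2].max())
for a,b in((.015,.035),(.035,.055),(.055,.07)):
    b_=L[(L[:,2]>a)&(L[:,2]<b)];print(b_[:,0].max().round(4),b_[:,1].min().round(4),b_[:,1].max().round(4))
t=L[L[:,2]>.071];print('topface',t.mean(0))
c=S-C;loc=np.c_[c@ex,c@ey,S[:,2]];k=(loc[:,0]>.055)&(loc[:,0]<.13)&(abs(loc[:,1])<.08)&(loc[:,2]>.11)&(loc[:,2]<.26)
M=loc[k];print('lid',np.pi/2+np.arctan(np.polyfit(M[:,2],M[:,0],1)[0]),env.get_state()['time'])
```

```text
429 top z 0.07889368634469308
0.5993 -0.2524 -0.2257
0.6 -0.2527 -0.2255
0.5982 -0.2516 -0.227
topface [ 0.5857822  -0.23971377  0.07514542]
lid 1.9484018405108907 32.275
```

View pics/s9.png

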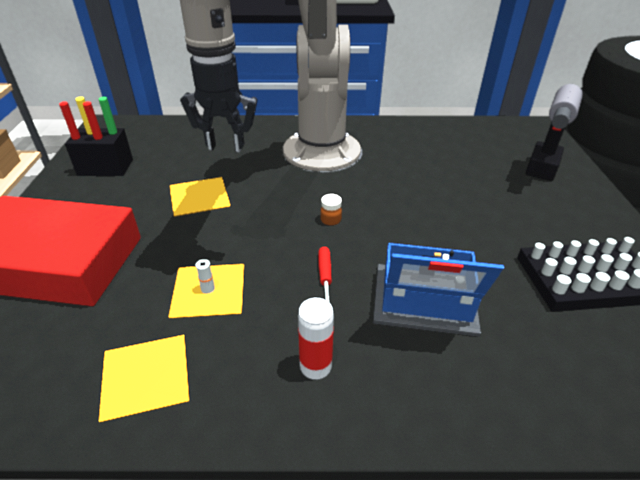

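View pics/t9.png

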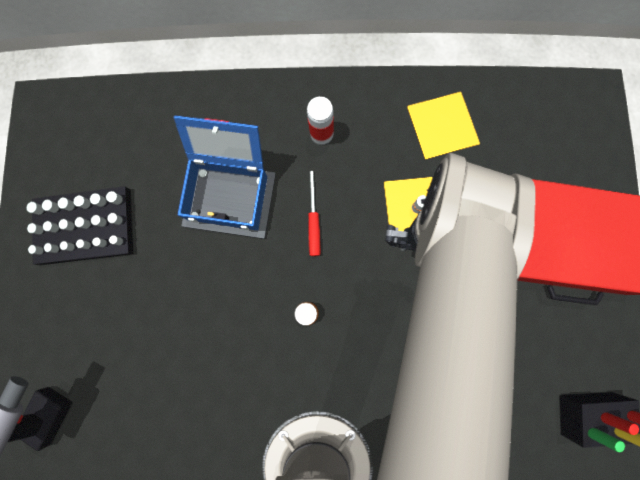

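The scene view shows the socket upright on the mat at (205,278), the lid open at 1.95 rad, and the screwdriver, can and jar in place. The gripper is clear.

Run:
```python
from h import *
print(env.get_state()['force'],env.get_state()['joint_velocities'].round(3))
job.job_done()
```

```text
[-0.18573009  0.13555059 -0.35303325] [ 0.001 -0.007  0.001  0.005 -0.     0.002 -0.   ]
the job is handed in; nothing more can be done
```

The job is done and handed in at about 32 s. I pressed the thumb pad at 16–16.7 N for about 1.7 s, then backed off. The lid swung open by itself. I took the socket by its upper part and stood it on the yellow mat farthest to the robot's left.

**Last checks**
- **Lid:** it measures 1.95 rad, fully open.
- **Socket:** it stands upright about 4 mm from the mat's centre by the depth image, with its top near 75 mm above the bench (74 mm expected).
- **Other items:** the screwdriver, spray can and jar look unmoved in the pictures; I did not measure them.
- **Robot:** it reads almost no contact force (under 0.5 N) and is at rest.

**Disagreements**
- **Camera offsets:** the camera estimates of position differed by 2–4 mm, which was within what the job allows.
- **Touchdown force:** setting the socket down peaked at about 8 N, although the stop was set at 3 N. It did no visible harm.
- **Script crash:** one check script failed because I gave it the wrong camera's depth data. I redid the check, and it was fine.

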